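# Put the wide sharpening stone in its pot and put the lid on

### The job

Slide the widest of the three sharpening stones up out of its slot in the wooden rack and put it in the open pot, lowering it down inside rather than dropping it. Then take the wooden lid that fits and lower it, without dropping it, onto the pot so that it sits fully seated and level. Leave the pot standing upright and everything else where it is.

Things in the scene. Friction and masses are not known exactly. Their poses are not given: they have to be found in the camera images.
- wide_stone: grey sharpening stone, the widest of three, a flat slab 52 mm wide (its x), 12 thick (its y), 78 tall (its z); origin at the centre of its underside. It stands upright in a slot of the rack, the lower 35 mm in the slot, 43 mm standing out; grip it across its 12 mm thickness
- wide_stone_mid (a point): centre of the wide stone, 39 mm above its underside
- rack: fixed wooden block 85 mm (x) by 200 (y) by 45 tall, with three slots side by side, 65 mm apart along its y, each 55 mm long (x), 15 wide (y), 35 deep (slot floor 10 mm above the table); origin at the centre of its underside. Each slot holds one stone, in any order
- pot: open round pale stoneware pot, 132 mm across outside, 122 inside, wall 5, 115 tall, floor 7 thick, 1.3 kg; origin at the centre of its underside, z up
- pot_rim (a point): centre of the pot's mouth, at rim height, 115 mm above its underside
- large_lid: turned wooden lid that fits the pot; lies knob up on the table. From below: a plug 114 mm across and 8 thick that enters the pot's mouth, a disc 140 mm across and 7 thick that rests on the rim, and in the middle an upright round knob 28 mm across and 35 tall (top 50 mm above the underside); origin at the centre of the plug's underside
- large_lid_seat (a point): centre of the underside of the large lid's disc, 8 mm above its origin; level with the rim when the lid is seated
- narrow_stone: grey sharpening stone 32 mm wide, 12 thick, 78 tall, standing in another slot of the rack; origin at the centre of its underside
- short_stone: grey sharpening stone 32 mm wide, 12 thick, 60 tall, standing in another slot of the rack; origin at the centre of its underside
- small_lid: turned wooden lid of the same form as the large lid but only 94 mm across (too small for the pot), knob 28 mm across, 50 tall in all; lies knob up; origin at the centre of its underside
- glue: yellow glue bottle, 60 mm across, 170 tall, upright; origin under its centre
- jar: small glass jar with a steel cap, 64 mm across, 75 tall; origin under its centre
- mallet: mallet with black head lying on the table, about 300 mm long; origin under it
- tape: black tape measure, 62 x 36 x 60 mm tall; origin under its centre
- offcut: dark wood offcut, 160 x 45 x 25 mm; origin under its centre
- plane: small block plane, 150 x 46 mm, about 60 tall; origin under its centre
There are look-alikes about, which are no part of the job. What is shaped like the wide_stone but purple is not meant. What is shaped like the large_lid but orange is not meant.

How it is judged:
By the outcome, as a careful person would: the job done as asked, in the order asked, and still so for the second after the job is handed in, with the robot touching nothing.
It also fails if it takes over 69 s, if anything falls off the work surface, if the arm or the gripper's body presses on something with over 40 N, if the wrist force passes 120 N, or if a joint passes its speed limit or range.

### The arm

A 6-joint arm with a two-finger parallel gripper is mounted at the origin on the work surface. World frame = base frame: x ahead of the robot, y to its left, z up, the work surface at z = 0. Lengths are in m, angles in rad, forces in N, time in s.
With the tool pointing down it reaches from about 0.35 to 1 m from the base axis. Payload 7.1 kg.
Tool frame: the origin (TCP) lies between the finger pads; the fingertips stand 22 mm ahead of it and the grasp point (between the pads) lies 3 mm ahead of it; z points along the fingers, y is the line along which they close (so a half turn about z gives the same grasp; the last joint's range is limited). The gripper opens to 85 mm and grips with 20 to 120 N. Pads are 22 mm wide; open, the fingers measure 114 mm over their backs; the gripper's body (76 mm by 85 mm) begins 54 mm behind the grasp point. The pads swing forward as they close: fully open they stand 13 mm farther back than shut.
Start: joints at [1.224, 0.423, 1.63, -0, 1.089, -0.019], TCP at [0.201, 0.592, 0.231] pointing down, gripper open.
Joint ranges: [-3, 3], [-0.9, 2.11], [0.09, 2.58], [-1.31, 4.45], [0.11, 2.69], [-2.54, 2.54]. Speed limits (rad/s): [2.39, 2.39, 3.01, 3.14, 3.14, 3.14].

### API

Orientations are given as a rotation vector (axis times angle).
In Python, from rig import manip gives the robot as it stands. The module is installed in compiled form; this text tells all that it offers. Calls block until the motion is done:
- manip.move_to(position, orientation): joint-space move of the TCP to a pose.
- manip.servo_line(position, orientation=None, rate=0.15): straight line of the TCP; orientation=None keeps the orientation; rate is the mean speed in m/s.
- manip.set_joints(angles): joint-space move.
- manip.command_gripper(opening, f_grip=None): finger opening in m; f_grip is the grip in N (None keeps the last); returns when the fingers have stopped.
- manip.hold(seconds).
- manip.solve_ik(position, orientation): joint angles nearest the present ones, or None.
- manip.camera(name): name is "scene" or "top" or "wrist"; returns a dict with "image" (400x640x3 uint8, red, green, blue), "fx", "fy", "cx", "cy" (pixels), "cam_to_world" (4x4, takes a point from camera to world coordinates); the wrist camera has in their place "mount" (4x4, takes a point from camera to tool coordinates, whose origin is the TCP and whose axes are the flange's). Camera axes: x right, y down, z forward; pixel columns grow to the right and rows downward; lengths in m; the calibration is good to about 2 mm. A picture is of the moment at which its call begins: read the wrist's pose just before it. There is no depth.
A pose or a line that the arm cannot do raises manip.IKError and nothing moves.
- manip.sign_off(): hands the job in; it is judged then, once.
Readings, each from a call of its own:
- manip.get_time(): time.
- manip.get_joint_positions(): joint angles.
- manip.get_joint_vel(): joint speeds.
- manip.get_tau(): joint torques, N m.
- manip.get_position(): TCP position.
- manip.get_ee_rot(): TCP orientation.
- manip.get_contact_force(): force on the tool from outside, world axes, zero at the start.
- manip.get_torque(): the same for the moment, N m.
- manip.get_width(): finger opening in m.
- manip.get_grip_force(): force on a finger pad.
Only numpy, scipy, OpenCV 4.12 (cv2) and the standard library are available. Lean on these libraries where they do the work, as an engineer would, in place of code of your own. Each camera call takes 0.05 s, during which the arm holds its last target. There are 200 camera calls.

## Working session

There is one attempt and no reset: what is moved stays moved. The work goes in short steps, each a Python script; the robot and the scene stay as the last script left them, time stands still between calls to the robot, and variables do not carry over. Pictures are saved under pics/ and viewed, at most 10 in all, crops included, and the job is handed in when it is done.

```bash
mkdir -p pics; python3 - <<'E'
from rig import manip
import cv2,numpy as np
for n in("scene","top"):
    c=manip.camera(n); cv2.imwrite(f"pics/{n}0.png",c["image"][:,:,::-1])
    np.set_printoptions(precision=4,suppress=True)
    print(n,c["fx"],c["fy"],c["cx"],c["cy"]);print(c["cam_to_world"])
c=manip.camera("wrist");print(c["fx"],c["cx"],c["cy"],c["mount"]); print(manip.get_time(),manip.get_ee_rot())
E
```

```text
scene 362.9220059804608 362.9220059804608 321.64981065975695 200.5480496960716
[[-0.8483  0.4177 -0.3253  0.8489]
 [ 0.5294  0.673  -0.5164  0.4512]
 [ 0.0032 -0.6103 -0.7921  0.8605]
 [ 0.      0.      0.      1.    ]]
top 399.2805114487105 399.2805114487105 316.7061204032668 198.39017385370136
[[-0.0079 -0.9956  0.0931  0.4245]
 [-0.9999  0.0088  0.0089 -0.0329]
 [-0.0097 -0.093  -0.9956  1.0996]
 [ 0.      0.      0.      1.    ]]
309.75612773672293 318.5426837799748 198.52445620374078 [[ 0.0004 -0.9591 -0.2831  0.0719]
 [ 1.      0.0003  0.0004 -0.0001]
 [-0.0003 -0.2831  0.9591 -0.1439]
 [ 0.      0.      0.      1.    ]]
0.15 [-0.5126 -3.0992  0.0019]
```

View pics/scene0.png

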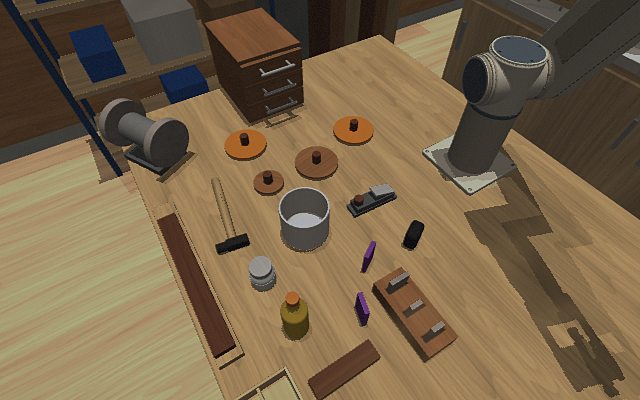

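View pics/top0.png

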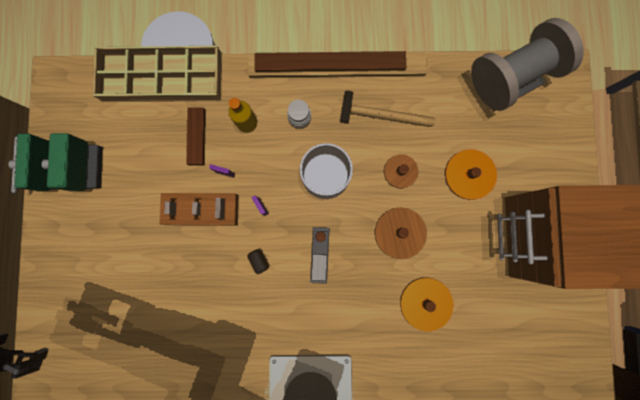

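The scene view shows the rack at (413,312), with grey stones at (398,281), (416,305) and (434,327). The purple slabs are at (368,256) and (362,308). In the top view:
- The pot is at (326,170).
- The brown lids are at (401,232), large, and (401,170), small. The orange ones are at (470,174) and (427,304).
- Stone candidates are (168,208), (195,208) and (220,208). The last looks widest.

The large brown lid at (401,232) fits the description. I'll confirm both in enlarged crops.

```bash
python3 - <<'E'
import cv2,numpy as np
t=cv2.imread("pics/top0.png");s=cv2.imread("pics/scene0.png")
def crop(im,x,y,w,h,f):return cv2.resize(im[y:y+h,x:x+w],None,fx=f,fy=f,interpolation=cv2.INTER_CUBIC)
A=crop(t,150,180,100,60,4) # 400x240
B=crop(s,365,255,100,60,4)
C=crop(t,290,130,150,135,8/3)[:360,:400]
D=crop(s,260,135,150,135,8/3)[:360,:400]
cv2.imwrite("pics/crop1.png",np.vstack([np.hstack([A,B]),np.hstack([C,D])]))
E
```

```text
(no output)
```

View pics/crop1.png

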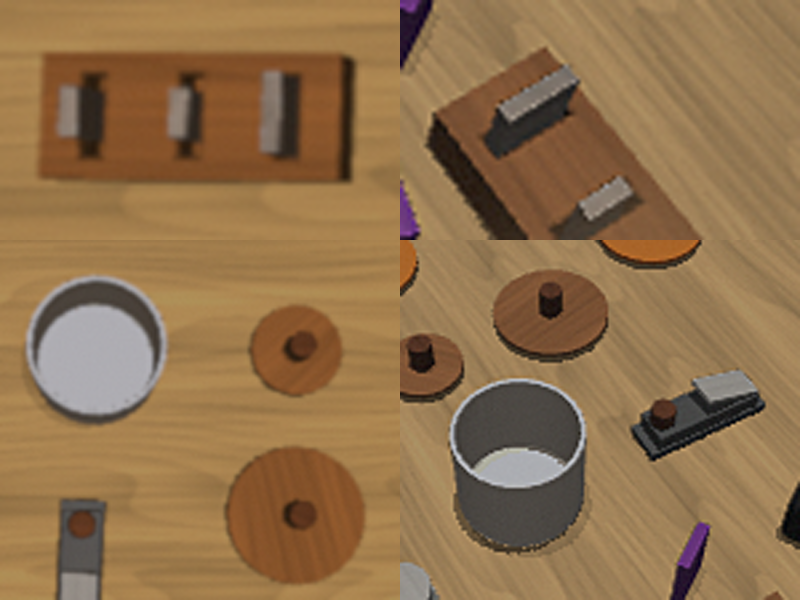

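The crops confirm it. The widest stone's top is at top px (218,208) and scene px (400,278); the other two are clearly narrower. The large brown lid is at top px (401,233), and the small one and the orange ones are rejected. Next I triangulate.

```bash
cat > h.py <<'E'
from rig import manip
import cv2,numpy as np
from scipy.spatial.transform import Rotation as R
np.set_printoptions(precision=4,suppress=True)
def ray(K,T,p):
    d=T[:3,:3]@np.array([(p[0]-K[2])/K[0],(p[1]-K[3])/K[1],1.]); return T[:3,3],d/np.linalg.norm(d)
def tri(rs):
    A=sum(np.eye(3)-np.outer(d,d) for o,d in rs);b=sum((np.eye(3)-np.outer(d,d))@o for o,d in rs)
    x=np.linalg.solve(A,b); return x,[np.linalg.norm(np.cross(x-o,d)) for o,d in rs]
def onz(r,z): o,d=r; return o+d*(z-o[2])/d[2]
def kt(c,T=None): return (c["fx"],c["fy"],c["cx"],c["cy"]),(c["cam_to_world"] if T is None else T)
def wrist(name):
    T=np.eye(4);T[:3,:3]=R.from_rotvec(manip.get_ee_rot()).as_matrix();T[:3,3]=manip.get_position()
    c=manip.camera("wrist");cv2.imwrite(f"pics/{name}.png",c["image"][:,:,::-1])
    M=T@c["mount"];np.savez(f"pics/{name}.npz",T=M,K=[c["fx"],c["fy"],c["cx"],c["cy"]]);return M
def wray(name,p): z=np.load(f"pics/{name}.npz");return ray(z["K"],z["T"],p)
def down(a): # tool down, tool y (closing line) at yaw a from world y
    return R.from_matrix(R.from_euler('z',a).as_matrix()@np.diag([-1,1,-1])).as_rotvec()
E
python3 - <<'E'
from h import *
t=kt(manip.camera("top"));s=kt(manip.camera("scene"))
def ct(x,y):return ((x+.5)/4+149.5,(y+.5)/4+179.5)
def cs(x,y):return ((x-400+.5)/4+364.5,(y+.5)/4+254.5)
f=8/3
def pt(x,y):return (x/f+290,(y-240)/f+130)
def ps(x,y):return ((x-400)/f+260,(y-240)/f+135)
for n,a,b in(("stone",ct(273,113),cs(539,94)),("rim",pt(97,347),ps(517.5,432)),("knob",pt(301,513),ps(551,288)),("disc",pt(295.5,515),ps(551,312)),("smallknob",pt(302,346),ps(421,343))):
    print(n,*tri([ray(*t,a),ray(*s,b)]),onz(ray(*t,a),.1))
for p in((39,54),(345,54),(38,179),(345,181),(265,72),(264,155)):print(onz(ray(*t,ct(*p)),.045 if p[0]<30 or p[1] in(54,179,181) else .088))
print(manip.get_joint_positions())
E
```

```text
stone [0.4966 0.2309 0.0804] [np.float64(0.0014727237439334897), np.float64(0.0014727237439335688)] [0.4962 0.2248 0.1   ]
rim [ 0.5885 -0.0486  0.1038] [np.float64(0.0005255403562395208), np.float64(0.0005255403562396454)] [ 0.5896 -0.049   0.1   ]
knob [ 0.4303 -0.2474  0.0488] [np.float64(0.0015197633507133162), np.float64(0.0015197633507134155)] [ 0.4311 -0.2378  0.1   ]
disc [ 0.4286 -0.2508  0.004 ] [np.float64(0.0015369569640430263), np.float64(0.0015369569640429964)] [ 0.4293 -0.2327  0.1   ]
smallknob [ 0.5973 -0.2546  0.0432] [np.float64(0.0008328535638437291), np.float64(0.0008328535638438473)] [ 0.5887 -0.2432  0.1   ]
[0.5409 0.3959 0.045 ]
[0.5391 0.1915 0.045 ]
[0.4577 0.3942 0.045 ]
[0.4547 0.1906 0.045 ]
[0.5233 0.2334 0.088 ]
[0.4704 0.2332 0.088 ]
[ 1.224   0.4235  1.6302 -0.      1.0886 -0.019 ]
```

```bash
python3 - <<'E'
from h import *
manip.move_to([.497,.19,.26],down(0));wrist("w1");print(manip.get_time())
manip.command_gripper(.04,60);manip.servo_line([.497,.228,.2],down(0));wrist("w2")
print(manip.get_time(),manip.get_position(),manip.get_ee_rot(),down(0))
a=cv2.imread("pics/w1.png");b=cv2.imread("pics/w2.png")
cv2.imwrite("pics/w12.png",cv2.resize(np.hstack([a[:,120:520],b[:,120:520]]),None,fx=1,fy=1))
E
```

```text
2.1167
3.3 [0.4975 0.2279 0.2007] [0.     3.1407 0.0004] [0.     3.1416 0.    ]
```

View pics/w12.png

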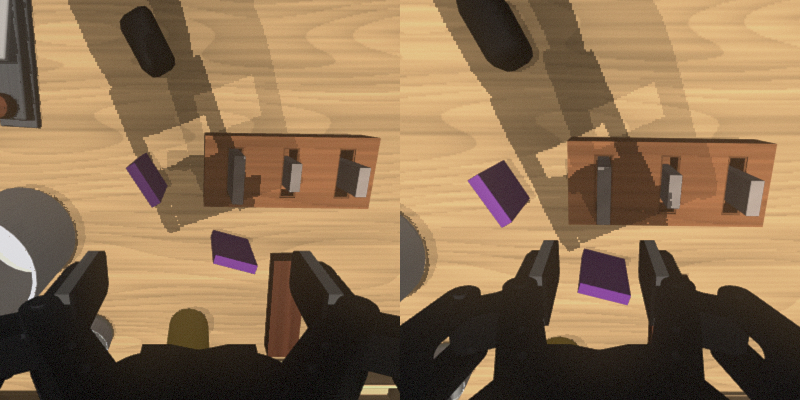

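The left half (w1) shows the wide stone at about (238,178). In the right half (w2) its top face spans (597–611, 168–223), centred on (604,195.5), in the slot nearest the pot.

```bash
python3 - <<'E'
from h import *
r1=wray("w1",(358,177.5));r2=wray("w2",(324,195.5))
print(tri([r1,r2]),onz(r2,.088),onz(r1,.088))
for p in((324,168),(324,223)):print(onz(wray("w2",p),.088))
# rack edge (near, top corners)
for p in((288,224),(483,226),(288,141),(496,145)):print(onz(wray("w2",p),.045))
E
```

```text
(array([0.4957, 0.2319, 0.0923]), [np.float64(0.0013890421857185309), np.float64(0.0013890421857186478)]) [0.4981 0.2327 0.088 ] [0.4954 0.2318 0.088 ]
[0.4742 0.2325 0.088 ]
[0.5234 0.2328 0.088 ]
[0.541  0.1965 0.045 ]
[0.5431 0.3981 0.045 ]
[0.4563 0.1988 0.045 ]
[0.46   0.3979 0.045 ]
```

```bash
python3 - <<'E'
from h import *
manip.servo_line([.498,.231,.077],down(0));print(manip.get_contact_force())
manip.command_gripper(.0,25);f=manip.get_contact_force()
print(manip.get_time(),f,manip.get_width(),manip.get_grip_force(),manip.get_position())
wrist("w3")
E
```

```text
[0.057  0.5329 0.5481]
4.625 [-0.8218  0.4249  7.299 ] 0.011195495510597005 28.266832530498505 [0.4986 0.2314 0.078 ]
```

View pics/w3.png

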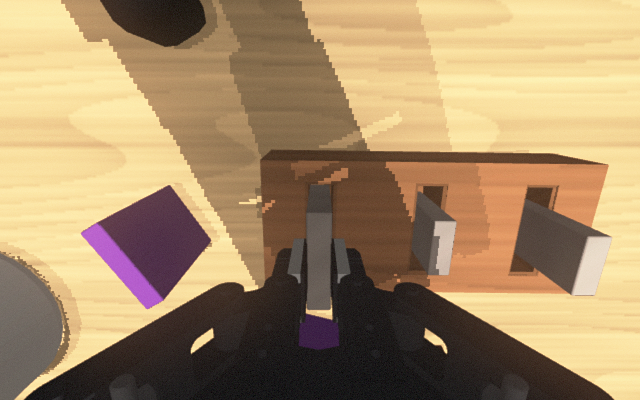

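The stone is held centrally: its top face is at (320,260) between the pads, width 11 mm. Next I firm the grip, lift, and look over the pot.

```bash
python3 - <<'E'
from h import *
manip.command_gripper(.0,60)
manip.servo_line([.4985,.2312,.25],down(0),rate=.12);print(manip.get_contact_force(),manip.get_width())
manip.move_to([.55,-.0,.26],down(0));wrist("w4")
manip.move_to([.586,-.049,.26],down(0));wrist("w5")
print(manip.get_time(),manip.get_contact_force(),manip.get_width())
a=cv2.imread("pics/w4.png");b=cv2.imread("pics/w5.png")
cv2.imwrite("pics/w45.png",np.hstack([a[:,100:500],b[:,120:520]]))
E
```

```text
[ 0.2037 -0.2001 -0.8673] 0.010073734841249859
7.875 [ 0.0332 -0.1965 -0.9938] 0.010360127887837642
```

View pics/w45.png

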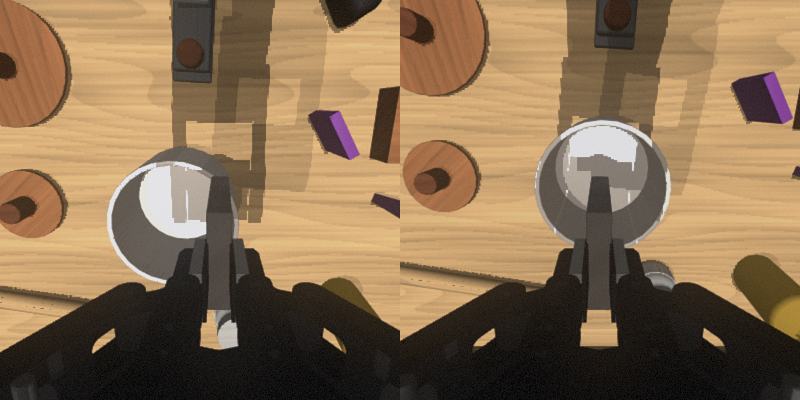

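In w5 the pot rim spans x 535–671, with its top at (603,120) and bottom near (603,248). In w4 it has left 107 and top near (180,147). I fit the circle by intersecting rim rays with the rim plane.

```bash
python3 - <<'E'
from h import *
z=.115
P=[onz(wray("w5",(u-280,v)),z) for u,v in((535,183),(671,183),(603,120))]+[]
for p in P:print(p)
for u,v in((107,218),(180,147),(160,283)):print(onz(wray("w4",(u+100,v)),z))
from scipy.optimize import least_squares
for n,off,pts in(("w5",-280,((535,183),(671,183),(603,120))),("w4",100,((107,218),(160,283)))):
    for h in(.105,.115,.125):
        Q=np.array([onz(wray(n,(u+off,v)),h)[:2] for u,v in pts])
        r=least_squares(lambda c:np.linalg.norm(Q-c,axis=1)-.066,[.58,-.06]);print(n,h,r.x,r.fun)
E
```

```text
[ 0.5844 -0.1094  0.115 ]
[0.5843 0.0208 0.115 ]
[ 0.5259 -0.0445  0.115 ]
[ 0.5832 -0.1096  0.115 ]
[ 0.5133 -0.0349  0.115 ]
[ 0.6561 -0.061   0.115 ]
w5 0.105 [ 0.592  -0.0441] [ 0.0016  0.0016 -0.0002]
w5 0.115 [ 0.592  -0.0443] [-0.0005 -0.0005  0.0001]
w5 0.125 [ 0.5922 -0.0444] [-0.0023 -0.0023  0.0008]
w4 0.105 [ 0.598  -0.0484] [0. 0.]
w4 0.115 [ 0.5923 -0.0443] [0. 0.]
w4 0.125 [ 0.5867 -0.0402] [ 0. -0.]
```

```bash
python3 - <<'E'
from h import *
x,y=.592,-.0445
manip.servo_line([x,y,.2],down(0))
manip.servo_line([x,y,.084],down(0),rate=.12)
f0=manip.get_contact_force();z=.084;print(f0,manip.get_position())
while z>.068:
    z-=.0015;manip.servo_line([x,y,z],down(0),rate=.03)
    f=manip.get_contact_force()
    if abs((f-f0)[2])>3:break
print(z,f,manip.get_time(),manip.get_width(),manip.get_position())
E
```

```text
[ 0.6648 -0.2868 -0.2579] [ 0.5927 -0.0446  0.0848]
0.0735 [-3.7701  0.4108 14.8131] 11.2917 0.00994846463407681 [ 0.5925 -0.0446  0.0751]
```

```bash
python3 - <<'E'
from h import *
x,y=.592,-.0445
manip.servo_line([x,y,.0742],rate=.03);print(manip.get_contact_force())
manip.command_gripper(.018,20);manip.hold(.2);manip.command_gripper(.036,20)
print(manip.get_contact_force())
manip.servo_line([x,y,.24],rate=.12)
manip.servo_line([.592,-.0445,.27],down(0));wrist("w6")
manip.move_to([.44,-.21,.21],down(0));wrist("w7")
manip.servo_line([.431,-.247,.17],down(0));wrist("w8");print(manip.get_time())
a,b,c=[cv2.imread(f"pics/{n}.png") for n in("w6","w7","w8")]
cv2.imwrite("pics/w678.png",np.vstack([np.hstack([a[60:320,160:480],b[60:320,120:520]]),np.hstack([c[60:360],np.zeros((300,80,3),np.uint8)])]))
print(cv2.imread("pics/w678.png").shape)
E
```

```text
[-2.7145 -0.282   9.1639]
[ 0.6036 -0.9538 -0.5135]
15.7833
(560, 720, 3)
```

View pics/w678.png

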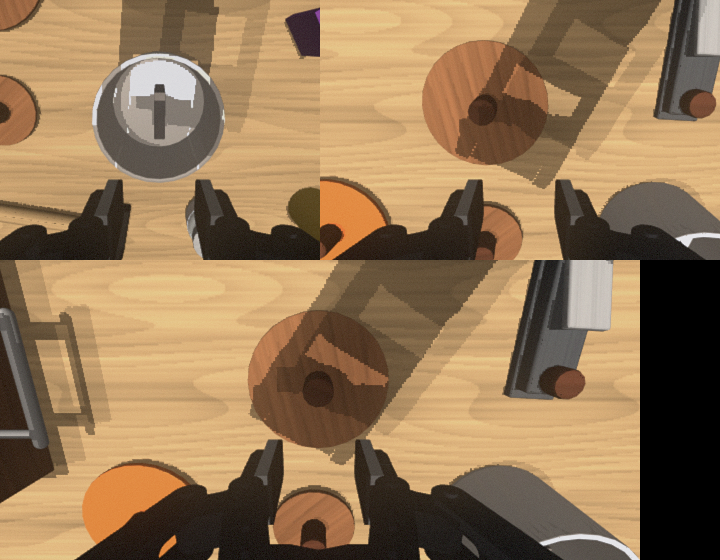

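The picture shows the stone standing upright in the middle of the pot (w6). The w6 rim spans cols 252–385 and rows 112–242. The large lid's disc spans cols 222–348, rows 100–225 in w7 and cols 248–388, rows 110–247 in w8; its knob in w8 is at about (318,192).

```bash
python3 - <<'E'
from h import *
from scipy.optimize import least_squares
def fit(n,l,r,t,b,h,rad):
    u,v=(l+r)/2,(t+b)/2
    Q=np.array([onz(wray(n,p),h)[:2] for p in((l,v),(r,v),(u,t),(u,b))])
    s=least_squares(lambda c:np.linalg.norm(Q-c,axis=1)-rad,Q.mean(0));print(n,h,s.x,s.fun)
for h in(.105,.115,.125):fit("w6",252,385,112,242,h,.066)
for h in(.005,.015,.025):fit("w7",222,348,100,225,h,.07);fit("w8",248,388,110,247,h,.07)
print(onz(wray("w8",(318,190)),.05),onz(wray("w8",(318,194)),.05))
E
```

```text
w6 0.105 [ 0.593  -0.0446] [0.0019 0.0019 0.0018 0.0021]
w6 0.115 [ 0.5907 -0.0446] [-0.0003 -0.0003 -0.0002 -0.0003]
w6 0.125 [ 0.5885 -0.0446] [-0.0025 -0.0025 -0.0023 -0.0026]
w7 0.005 [ 0.4338 -0.2481] [0.0017 0.0017 0.0018 0.002 ]
w8 0.005 [ 0.4337 -0.2472] [0.0016 0.0016 0.0017 0.0019]
w7 0.015 [ 0.432 -0.247] [-0.0003 -0.0003 -0.0002 -0.0002]
w8 0.015 [ 0.4315 -0.2472] [-0.0008 -0.0008 -0.0005 -0.0006]
w7 0.025 [ 0.4303 -0.2459] [-0.0024 -0.0024 -0.0021 -0.0024]
w8 0.025 [ 0.4292 -0.2472] [-0.0031 -0.0031 -0.0027 -0.0031]
[ 0.4294 -0.2472  0.05  ] [ 0.4331 -0.2472  0.05  ]
```

```bash
python3 - <<'E'
from h import *
manip.command_gripper(.05)
manip.servo_line([.432,-.247,.043],down(0),rate=.12);print(manip.get_contact_force())
manip.command_gripper(0,25);print(manip.get_contact_force(),manip.get_width())
manip.command_gripper(0,70);print(manip.get_contact_force(),manip.get_width(),manip.get_position(),manip.get_torque())
manip.servo_line([.432,-.247,.1],rate=.1)
manip.servo_line([.432,-.247,.22],rate=.15)
manip.servo_line([.591,-.0446,.22],down(0),rate=.15);manip.hold(.3)
wrist("w9");print(manip.get_time(),manip.get_contact_force(),manip.get_torque(),manip.get_width(),manip.get_position())
E
```

```text
[0.0855 0.9453 0.1676]
[-0.7707  0.0834  6.1958] 0.026144235651476326
[-2.3955  1.1992  9.377 ] 0.023561547682114194 [ 0.4325 -0.2474  0.0441] [0.0641 0.2965 0.0196]
21.7167 [ 0.2583 -0.7779 -1.4622] [-0.0064  0.0004  0.0536] 0.023431887781506934 [ 0.5909 -0.0448  0.22  ]
```

View pics/w9.png

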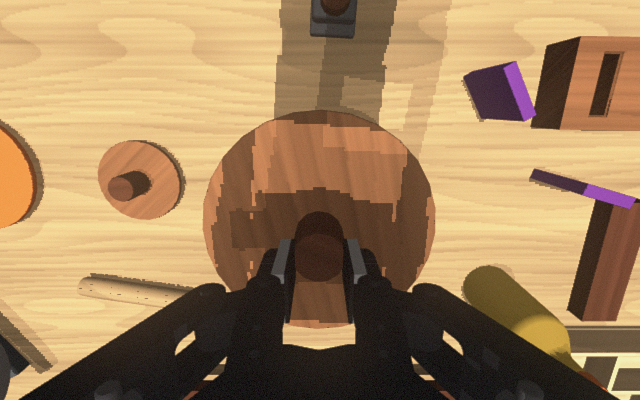

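The lid is held level, with its disc at cols 203–436 and rows 110–328, knob between the pads. I check its centre in the hand, then lower it with force feedback.

```bash
python3 - <<'E'
from h import *
from scipy.optimize import least_squares
def fit(n,l,r,t,b,h,rad):
    u,v=(l+r)/2,(t+b)/2
    Q=np.array([onz(wray(n,p),h)[:2] for p in((l,v),(r,v),(u,t),(u,b))])
    s=least_squares(lambda c:np.linalg.norm(Q-c,axis=1)-rad,Q.mean(0));print(n,h,s.x,s.fun)
for h in(.188,.192):fit("w9",203,436,110,328,h,.07)
x,y=.591,-.0446
manip.servo_line([x,y,.165],rate=.1)
f0=manip.get_contact_force();z=.165;print(f0,manip.get_position())
while z>.144:
    z-=.0015;manip.servo_line([x,y,z],down(0),rate=.03)
    f=manip.get_contact_force()-f0
    if f[2]>4 or np.hypot(*f[:2])>6:break
print(z,f,manip.get_torque(),manip.get_time(),manip.get_width(),manip.get_position())
E
```

```text
w9 0.188 [ 0.5913 -0.0443] [0.0008 0.0008 0.0008 0.0009]
w9 0.192 [ 0.5899 -0.0443] [-0.0008 -0.0008 -0.0007 -0.0009]
[-0.3131 -0.0977 -1.6977] [ 0.5913 -0.0446  0.1652]
0.15 [-3.23    0.3697 10.466 ] [ 0.0906  0.5923 -0.0307] 24.9167 0.02352966967775105 [ 0.5911 -0.0446  0.1512]
```

Contact came at TCP z 0.151, which is the seated height expected (0.0441 + 0.107). Now I release and check.

```bash
python3 - <<'E'
from h import *
manip.command_gripper(.034,20);manip.hold(.2);manip.command_gripper(.05)
print(manip.get_contact_force())
manip.servo_line([.591,-.0446,.26],down(0),rate=.12)
manip.move_to([.40,.2,.36],down(0));manip.hold(.5)
for n in("scene","top"):cv2.imwrite(f"pics/{n}1.png",manip.camera(n)["image"][:,:,::-1])
s=cv2.imread("pics/scene1.png");t=cv2.imread("pics/top1.png")
A=cv2.resize(s[150:275,230:380],None,fx=4,fy=4,interpolation=cv2.INTER_CUBIC)[:500,:400]
B=np.vstack([s[100:350,120:520],t[50:300,140:540]])
cv2.imwrite("pics/fin.png",np.hstack([A,B]))
print(manip.get_time())
E
```

```text
[-0.3422  0.0116 -1.142 ]
28.5833
```

View pics/fin.png

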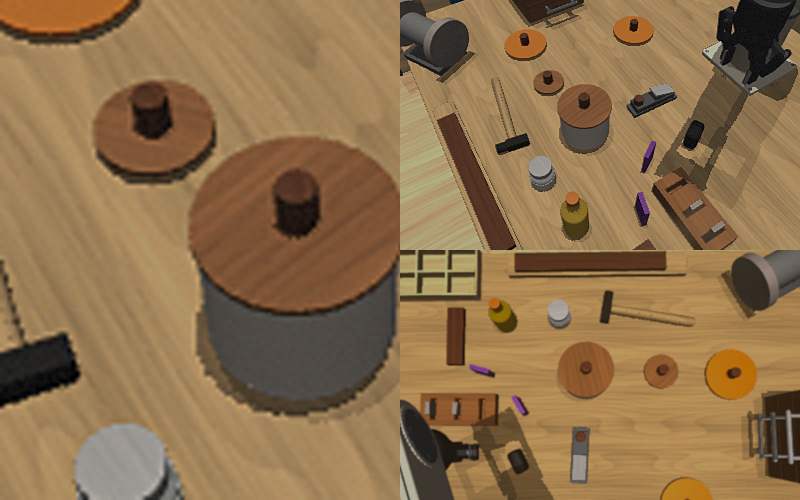

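The lid sits level and flush on the upright pot (crop around (295,225)), the slot is empty, and everything else is unmoved.

```bash
python3 -c "
from rig import manip
print(manip.sign_off())"
```

```text
the job is handed in; nothing more can be done
None
```

The wide stone stands upright inside the pot and the large wooden lid is seated level on top, with nothing else seen to have moved; the job was handed in at about 29 s.

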